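# Advance the tall jar's day wheel to its pointer

## Robot

A 6-joint arm with a two-finger parallel gripper is mounted at the origin on the work surface. World frame = base frame: x ahead of the robot, y to its left, z up, the work surface at z = 0. Lengths are in m, angles in rad, forces in N, time in s.
With the tool pointing down it reaches from about 0.225 to 0.725 m from the base axis. Payload 3.1 kg.
Tool frame: the origin (TCP) lies between the finger pads; the fingertips stand 19 mm ahead of it and the grasp point (between the pads) is the TCP; z points along the fingers, y is the line along which they close (so a half turn about z gives the same grasp; the last joint's range is limited). The gripper opens to 85 mm and grips with 20 to 120 N. Pads are 22 mm wide; open, the fingers measure 114 mm over their backs; the gripper's body (76 mm by 85 mm) begins 54 mm behind the grasp point. The pads swing forward as they close: fully open they stand 13 mm farther back than shut.
Start: joints at [1.209, 0.048, 0.099, 1.622, 0, 1.443], TCP at [0.122, 0.511, 0.25] pointing down, gripper open.
Joint ranges: [-2.91, 2.91], [-0.99, 1.94], [-1.21, 1.42], [-2.12, 2.29], [-1.49, 1.47], [-3.14, 3.14]. Speed limits (rad/s): [2.79, 2.79, 3.14, 3.14, 3.14, 3.14].

## Interface

Orientations are given as a rotation vector (axis times angle).
In Python, from cell import env gives the robot as it stands. The module is installed in compiled form; this text tells all that it offers.
- The arm moves only by the shell command python3 -m pendant 'ROWS' [FORCE]. ROWS is JSON, one flat list of numbers, 5 for each row, row after row: the closure, from -1 (fully open) to 1 (shut), then the shift along the tool's x, y, z in mm, then the turn about the tool's z in degrees. A call has 1 to 12 rows; each row is the pose to reach, as a shift and turn from the pose commanded when the call began, along the tool's axes at that moment; what a row does not reach only later rows make up. A row lasts 1/12 s, in which the tool goes at most 41.7 mm and 7.16 degrees, less where a joint would pass 70% of its speed; a pose out of reach is approached as far as the arm can. A call with a gripper value outside its range is refused whole. The fingers move at their own pace and stop on an object; FORCE is the grip in N (left out, the last holds). Time passes only in rows, so rows that repeat a pose let the fingers close. It gives the time, the measured TCP pose, the force, the opening and the grip force at its end, in the units of the state.
- env.read_state(): the state, without advancing time (a new reading comes with each control period).
- env.capture(name): name is "side" or "top" or "wrist"; returns (picture, depth): 420x560x3 uint8, red, green, blue; 420x560 float32, m along the optical axis (not along the pixel's ray), 0 where there is no reading.
- env.camera_info(name): a dict with "fx", "fy", "cx", "cy" (pixels), "dist_coeffs" ([k1, k2, p1, p2, k3] as OpenCV has them; the pictures are not rectified), "R" (3x3) and "t" (3): a world point X has camera coordinates R X + t; the wrist camera has in their place "tool_from_camera" (4x4, takes a point from camera to tool coordinates, whose origin is the TCP and whose axes are the flange's). Camera axes: x right, y down, z forward; pixel columns grow to the right and rows downward; lengths in m; the calibration is good to about 2 mm. A picture is of the moment at which its call begins: read the wrist's pose just before it. camera_info takes no time and is no camera call.
- env.finish_job(): hands the job in; it is judged then, once.
The state is a dict: "time": time; "joints": joint angles; "qd": joint speeds; "joint_efforts": joint torques, N m; "eef_pos": TCP position; "tcp_rot": TCP orientation; "force": force on the tool from outside, world axes, zero at the start; "torque": the same for the moment, N m; "grip_width": finger opening in m; "grip_force": force on a finger pad.
Only numpy, scipy, OpenCV 4.12 (cv2) and the standard library are available. Lean on these libraries where they do the work, as an engineer would, in place of code of your own. Each camera call takes 0.05 s, during which the arm holds its last target. There are 200 camera calls.

## Task

With a fingertip, flick the edge of the seven-toothed day wheel beside the tall jar clockwise (seen from above), click by click, until its long knobbed tab clicks to rest in line with the fixed pointer post on the far side of the wheel (away from the robot), and do not go past it. Leave the other wheel, beside the short jar, as it is set, and do not lift or shift the jars, the scoop or anything else; then draw the hand clear.

Things in the scene. Friction and masses are not known exactly. Their poses are not given: they have to be found in the camera images.
- rack: Fixed beige two-tier plastic rack, 520 mm wide. Origin at table height under the front tier's middle; x from the robot's side to the back, y left. Front tier: x -100 to 100 mm, top at 50 mm; wheel axes at x -20, y +80 and -80 mm; jars at x 35, y +205 and -205; scoop at x 74, y 0. Back tier: x 100 to 210, top at 110 mm, with spoon and paddle.
- tall_jar_mid (a point): Centre of the tall glass jar with wire locking lever lid, 80 mm in diameter, 125 mm high, loose on the front tier at one end, outside one of the wheels (left or right differs from start to start). The wheel next to it is the one to advance.
- short_jar_mid (a point): Centre of the short glass jar with wire locking lever lid, 80 mm in diameter, 75 mm high, loose, at the other end of the front tier. The wheel next to it is to be left alone.
- wheel_left_axis (a point): On the vertical axis of the left day wheel at mid-thickness, 37 mm above the front tier. Flat grey wheel, 18 mm thick, hub radius 30 mm, seven straight radial teeth 7 mm wide, equally spaced, with open gaps: six reach radius 55 mm, the long tab 66 mm, ending in a round knob (diameter 16, 6 mm proud on top). Beneath it a housing of radius 28 mm. Frame turns with the wheel.
- wheel_right_axis (a point): On the vertical axis of the right day wheel at mid-thickness, 37 mm above the front tier. Flat grey wheel, 18 mm thick, hub radius 30 mm, seven straight radial teeth 7 mm wide, equally spaced, with open gaps: six reach radius 55 mm, the long tab 66 mm, ending in a round knob (diameter 16, 6 mm proud on top). Beneath it a housing of radius 28 mm. Frame turns with the wheel.
- wheel_left (a joint): Angle in rad of the left wheel (rack's + y side). Grows clockwise seen from above; 0 = long tab at its pointer post, negative = still to advance. Rests at clicks 0.898 rad (1/7 turn) apart; starts 2, 3 or 4 clicks short of 0. About 3 N at a tooth's tip starts it; past half-way it springs on into the next click by itself, let go before half-way it springs back.
- wheel_right (a joint): Angle in rad of the right wheel (rack's - y side). Grows clockwise seen from above; 0 = long tab at its pointer post, negative = still to advance. Rests at clicks 0.898 rad (1/7 turn) apart; starts 2, 3 or 4 clicks short of 0. About 3 N at a tooth's tip starts it; past half-way it springs on into the next click by itself, let go before half-way it springs back.
- wheel_left_tab (a point): Outer end of the left wheel's long tab at mid-thickness, 66 mm from the axis. Each wheel's pointer is a fixed square post, one corner towards the wheel, 80 mm from the axis in the rack's +x direction, as high as the wheel's top.
- wheel_right_tab (a point): Outer end of the right wheel's long tab at mid-thickness, 66 mm from the axis. At every click two teeth lie equally either side of the rack's -x direction (seen from the axis), each 0.449 rad from it.
- strainer_spoon: Loose steel strainer spoon, 250 mm long, lying on the back tier; bystander.
- paddle: Loose wooden paddle, 245 mm long, lying on the back tier; bystander.
- scoop: Loose small red plastic scoop, 97 mm long, 22 mm high, lying on the front tier behind and between the wheels; bystander.
- mug: Loose white mug, 80 mm in diameter, 85 mm high, on the table; origin under its centre; bystander.
- oil_bottle: Loose green glass bottle, 60 mm in diameter, 170 mm high, on the table; origin under its centre; bystander.
- flower_pot: Loose terracotta pot, 100 mm in diameter, 85 mm high, on the table; origin under its centre; bystander.

How it is judged:
By the outcome, as a careful person would: the job done as asked, in the order asked, and still so for the second after the job is handed in, with the robot touching nothing.
It also fails if it takes over 58 s, if anything falls off the work surface, if the arm or the gripper's body presses on something with over 40 N, if the wrist force passes 120 N, or if a joint passes its speed limit or range.

## Working session

There is one attempt and no reset: what is moved stays moved. The work goes in short steps, Python scripts to look and compute and a shell command to move; the robot and the scene stay as the last step left them, time stands still between calls to the robot, and variables do not carry over. Pictures are saved under pics/ and viewed, at most 11 in all, crops included, and the job is handed in when it is done.

```bash
mkdir -p pics
python3 - <<'E'
from cell import env
import cv2, numpy as np
for n in ("top","side"):
    im,d=env.capture(n); cv2.imwrite(f"pics/{n}0.png",im[:,:,::-1]); np.savez(f"{n}0.npz",im=im,d=d)
    print(n,env.camera_info(n))
s=env.read_state(); print(s)
E
```

```text
top {'fx': 425.69567260389107, 'fy': 425.69567260389107, 'cx': 278.4010209317613, 'cy': 208.62394623745723, 'dist_coeffs': array([-0.10186651,  0.        ,  0.        ,  0.        ,  0.        ]), 'R': array([[-0.02105447, -0.99977446, -0.00278236],
       [-0.9837619 ,  0.02121325, -0.17822045],
       [ 0.17823927, -0.00101516, -0.98398665]]), 't': array([0.03369301, 0.5491798 , 1.34504095])}
side {'fx': 434.035914605441, 'fy': 434.035914605441, 'cx': 278.94904656004354, 'cy': 211.63757132583183, 'dist_coeffs': array([-0.06283845,  0.        ,  0.        ,  0.        ,  0.        ]), 'R': array([[ 0.86997322, -0.49285913,  0.01537779],
       [-0.28308942, -0.52474556, -0.80280911],
       [ 0.40374123,  0.69406914, -0.59603779]]), 't': array([-0.49021109,  0.22883663,  0.9911178 ])}
{'time': 0.1, 'joints': array([1.20920170e+00, 4.87094366e-02, 9.77468854e-02, 1.62200565e+00,
       1.16551942e-05, 1.44299530e+00]), 'qd': array([ 0.00234195, -0.00035547,  0.00193072,  0.00035227,  0.00089086,
        0.00064937]), 'joint_efforts': array([ 2.61448520e-03, -3.39851654e+01,  3.20934284e+01,  1.58125127e-02,
       -1.03031346e-04, -7.67064279e-06]), 'eef_pos': array([0.12145249, 0.51022989, 0.24921332]), 'tcp_rot': array([-0.36634345, -3.11961684,  0.00330494]), 'force': array([ 0.61880425, -0.37014206, -0.63827599]), 'torque': array([ 0.02654931,  0.0735901 , -0.00609813]), 'grip_force': 0.0, 'grip_width': 0.08567880570270614}
```

View pics/top0.png

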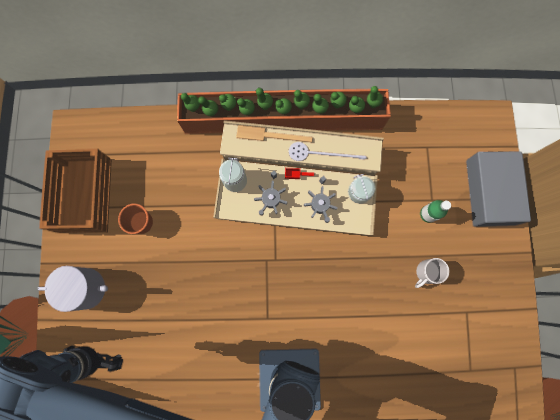

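View pics/side0.png

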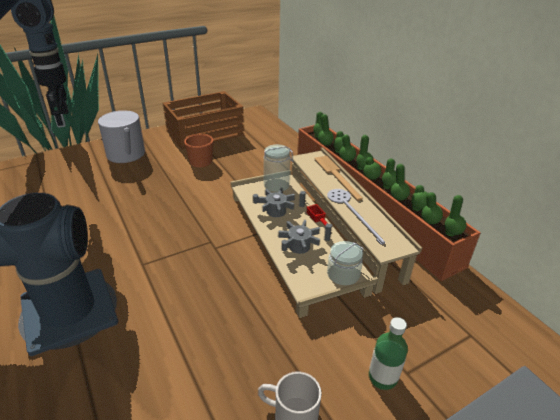

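The tall jar is at top-view pixel (232,172), on the left, so the left wheel at (270,198) is the one to advance. The short jar is at (362,188), and the right wheel is at (320,203).

```bash
cat > h.py <<'E'
from cell import env
import cv2, numpy as np
def ray(n,px,z):
    c=env.camera_info(n);K=np.array([[c['fx'],0,c['cx']],[0,c['fy'],c['cy']],[0,0,1]])
    u=cv2.undistortPoints(np.array(px,float).reshape(-1,1,2),K,c['dist_coeffs']).reshape(-1,2)
    v=np.c_[u,np.ones(len(u))]@c['R']; o=-c['R'].T@c['t']
    return o+v*((z-o[2])/v[:,2])[:,None]
def proj(n,X):
    c=env.camera_info(n);K=np.array([[c['fx'],0,c['cx']],[0,c['fy'],c['cy']],[0,0,1]])
    return cv2.projectPoints(np.array(X,float).reshape(-1,1,3),cv2.Rodrigues(c['R'])[0],c['t'],K,c['dist_coeffs'])[0].reshape(-1,2)
E
python3 - <<'E'
from h import *
im=np.load('top0.npz')['im']
x0,y0,x1,y1=210,150,390,240
cv2.imwrite('pics/crop0.png',cv2.resize(im[y0:y1,x0:x1,::-1],None,fx=4.4,fy=4.4,interpolation=cv2.INTER_CUBIC))
# rack front tier beige mask -> outline at z=.05
hsv=cv2.cvtColor(im,cv2.COLOR_RGB2HSV)
print(hsv[225,300],hsv[215,240],hsv[198,270],hsv[190,345],hsv[240,300])
m=((im.max(2).astype(int)-im.min(2)<30)&(im.max(2)<175)).astype(np.uint8); m[:165]=0;m[225:]=0;m[:,:245]=0;m[:,345:]=0
n,l,st,ce=cv2.connectedComponentsWithStats(m)
for i in range(1,n):
    if st[i,4]>15: print(st[i],ce[i],ray('top',ce[i],.096)[0])
E
```

```text
[ 21  66 228] [ 22  66 229] [133  14 217] [ 21  66 227] [ 14 141 181]
[290 165  55   6  92] [318.80434783 167.15217391] [ 0.67447336 -0.11116116  0.096     ]
[254 170  34  45 526] [270.93155894 195.86501901] [0.5830929 0.0449283 0.096    ]
[245 173   2  14  23] [245.39130435 179.69565217] [0.63790207 0.12591878 0.096     ]
[319 176   7   8  39] [322.23076923 179.79487179] [ 0.63225655 -0.12050667  0.096     ]
[304 186  34  37 464] [321.14655172 203.93318966] [ 0.55352701 -0.11388846  0.096     ]
```

View pics/crop0.png

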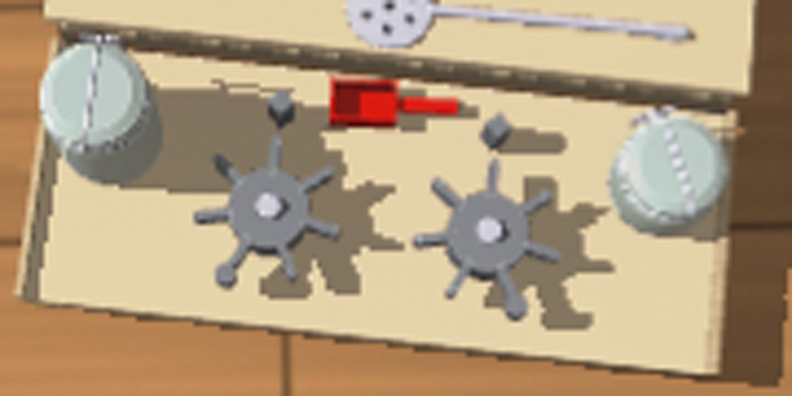

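The left knob is at crop (226,273), its hub at (267,207) and its post at (281,108). The tab is therefore three clicks short. The right wheel's knob is at crop (514,308).

Run:
```python
from h import *
for n,box in (('top',[(254,178,290,218),(304,186,338,224)]),('side',[(245,180,305,222),(272,218,325,258)])):
    im=np.load(n+'0.npz')['im']
    for b in box:
        c=im[b[1]:b[3],b[0]:b[2]]
        g=cv2.resize(c,None,fx=6,fy=6,interpolation=cv2.INTER_CUBIC).astype(int)
        m=((g.max(2)-g.min(2)<32)&(g.max(2)<180 if n=='top' else g.max(2)<170)).astype(np.uint8)
        m=cv2.morphologyEx(m,cv2.MORPH_CLOSE,np.ones((31,31)) if 0 else cv2.getStructuringElement(2,(25,25)))
        o=cv2.morphologyEx(m,cv2.MORPH_OPEN,cv2.getStructuringElement(2,(43,43) if n=='top' else (55,55)))
        k=cv2.moments(o,True)
        if k['m00']==0: print(n,b,'none',m.sum());continue
        px=np.array([k['m10'],k['m01']])/k['m00']; px=(px+.5)/6-.5+b[:2]
        print(n,px,k['m00']/36,ray(n,px,.096 if n=='top' else .092)[0])
        
im=np.load('top0.npz')['im']
# post tops, from crop
for p in [(281,103),(496,128),(226,272),(514,306),(267,207),(490,230)]:
    q=(np.array(p)+.5)/4.4-.5+[210,150]; print(p,ray('top',q,.096)[0])
```

```text
top [271.09233966 197.39675347] 326.4166666666667 [0.5781045  0.04450583 0.096     ]
top [320.52398807 204.21039348] 287.0833333333333 [ 0.55267424 -0.11187517  0.096     ]
side [281.56970742 201.53474234] 1486.138888888889 [0.58784253 0.03123324 0.092     ]
side [296.29016597 238.3839833 ] 1276.4166666666667 [ 0.54159182 -0.12252307  0.092     ]
(281, 103) [0.65798121 0.03541265 0.096     ]
(496, 128) [ 0.63585089 -0.12100794  0.096     ]
(226, 272) [0.53349628 0.07729557 0.096     ]
(514, 306) [ 0.50430735 -0.12868555  0.096     ]
(267, 207) [0.58055576 0.04699757 0.096     ]
(490, 230) [ 0.56015407 -0.11360971  0.096     ]
```

```bash
python3 -m pendant '[1,-33,-23,0,7, 1,-66,-46,0,14, 1,-99,-70,0,21, 1,-132,-93,0,28, 1,-165,-116,0,35, 1,-198,-140,0,42, 1,-231,-163,0,49, 1,-264,-186,0,56, 1,-297,-210,0,63, 1,-330,-233,0,70, 1,-363,-256,0,77, 1,-396,-280,0,84]' 20
cat >> h.py <<'E'
def tip():
    s=env.read_state();R=cv2.Rodrigues(np.array(s['tcp_rot']))[0];return s['eef_pos'],R,s
E
python3 - <<'E'
from h import *
p,R,s=tip(); print(p,R.round(3),s['joints'].round(2)); d=np.array([.5226,.0544,p[2]])-p; print(R.T@d*1000, np.degrees(np.arctan2(R[1,1],R[0,1])))
E
```

```text
time: 1.1
eef_pos: [0.4427, 0.1448, 0.2499]
tcp_rot: [-2.366, -2.066, 0.0]
force: [0.1, 0.2, 0.5]
grip_width: -0.0002
grip_force: 0.0
[0.44269968 0.14479089 0.24986211] [[ 0.135  0.991 -0.001]
 [ 0.991 -0.135  0.   ]
 [ 0.    -0.001 -1.   ]] [ 0.17 -0.11 -0.05  1.62  0.    1.88]
[-7.87832495e+01  9.13661373e+01 -5.85674774e-02] -7.754617927029065
```

```bash
python3 -m pendant '[1,-26,30,0,0, 1,-53,60,0,0, 1,-79,91,0,0.5, 1,-79,91,0,0.5, 1,-79,91,0,0.5]'
python3 - <<'E'
from h import *
p,R,s=tip()
im,d=env.capture('wrist'); c=env.camera_info('wrist'); print(c)
np.savez('w1.npz',im=im,d=d,p=p,R=R); cv2.imwrite('pics/w1.png',im[:,:,::-1]); print(p,R.round(3))
im,d=env.capture('top');cv2.imwrite('pics/top1.png',im[:,:,::-1])
E
```

```text
time: 1.52
eef_pos: [0.5225, 0.0547, 0.2487]
tcp_rot: [-2.372, -2.057, 0.003]
force: [0.1, 0.0, 0.2]
grip_width: -0.0002
grip_force: 0.0
{'fx': 345.29368562311566, 'fy': 345.29368562311566, 'cx': 279.1587007611961, 'cy': 204.54037657691467, 'dist_coeffs': array([-0.02489292,  0.        ,  0.        ,  0.        ,  0.        ]), 'tool_from_camera': array([[ 4.69844441e-04, -9.53286777e-01, -3.02066384e-01,
         7.71514418e-02],
       [ 9.99999818e-01,  3.33666297e-04,  5.02421635e-04,
         5.34520002e-04],
       [-3.78162529e-04, -3.02066565e-01,  9.53286760e-01,
        -1.23908691e-01],
       [ 0.00000000e+00,  0.00000000e+00,  0.00000000e+00,
         1.00000000e+00]])}
[0.52254772 0.05468317 0.24866245] [[ 0.141  0.99  -0.003]
 [ 0.99  -0.141  0.   ]
 [-0.    -0.003 -1.   ]]
```

View pics/w1.png

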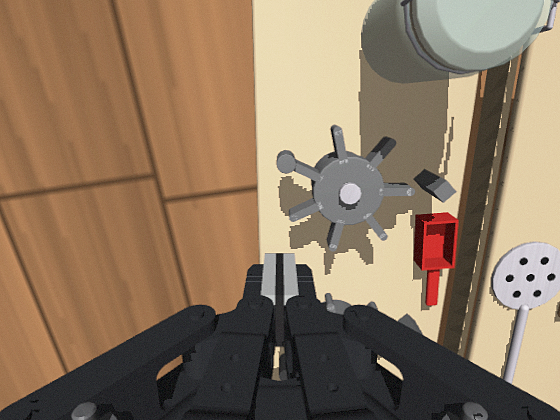

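The wrist view shows the left wheel's hub at (349,190) and its knob at (285,161). Its post is at about (430,180), and the closed fingers end at (280,255).

```bash
cat >> h.py <<'E'
def wray(px,z,p,R):
    c=env.camera_info('wrist');K=np.array([[c['fx'],0,c['cx']],[0,c['fy'],c['cy']],[0,0,1]])
    u=cv2.undistortPoints(np.array(px,float).reshape(-1,1,2),K,c['dist_coeffs']).reshape(-1,2)
    T=c['tool_from_camera']; v=np.c_[u,np.ones(len(u))]@(R@T[:3,:3]).T; o=p+R@T[:3,3]
    return o+v*((z-o[2])/v[:,2])[:,None]
E
python3 - <<'E'
from h import *
f=np.load('w1.npz');im,p,R,d=f['im'],f['p'],f['R'],f['d']
b=(255,105,460,265)
cv2.imwrite('pics/w1c.png',cv2.resize(im[b[1]:b[3],b[0]:b[2],::-1],None,fx=3.6,fy=3.6,interpolation=cv2.INTER_CUBIC))
T=[(337,128),(389,140),(412,192),(384,238),(333,248),(291,216)]
W=wray(T,.096,p,R); print(W.round(4)[:,:2])
from scipy.optimize import least_squares
def r(q): 
    a=q[2]-np.arange(1,7)*2*np.pi/7
    return (W[:,:2]-q[:2]-q[3]*np.c_[np.cos(a),np.sin(a)]).ravel()
s=least_squares(r,[.58,.046,2.4,.055]); print(s.x, (s.fun*1000).round(1)); print('hub',wray([(349,190)],.096,p,R),'knob',wray([(285,161)],.102,p,R))
print('yaw deg',np.degrees(s.x[2]-2*np.pi*3/7), 'depth hub',d[180,335])
E
```

```text
[[ 0.5752  0.1004]
 [ 0.6153  0.0853]
 [ 0.6324  0.0396]
 [ 0.6071  0.0013]
 [ 0.5623 -0.0019]
 [ 0.5298  0.0327]]
[0.57967203 0.04771874 2.56175977 0.05273794] [ 0.4  0.1 -2.3  1.   0.4 -1.2  0.2 -1.2  1.  -0.2  0.2  1.5]
hub [[0.58042527 0.04865403 0.096     ]] knob [[0.53121628 0.08122392 0.102     ]]
yaw deg -7.50769108433678 depth hub 0.28236848
```

View pics/w1c.png

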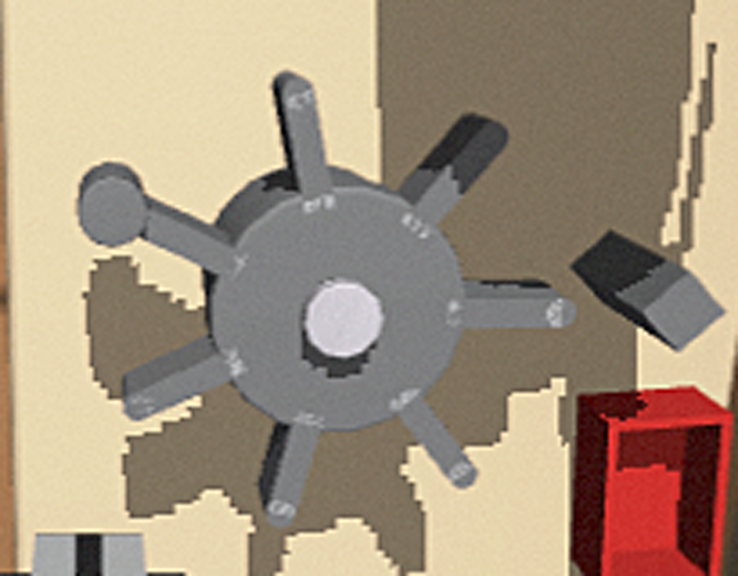

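The axis is near (0.580, 0.047) and the tool is already lined up with the rack. I'll lower the closed fingertip into the robot-side gap.

```bash
python3 -m pendant '[1,0,4,35,0, 1,0,4,70,0, 1,0,4,100,0, 1,0,4,115,0, 1,0,4,130,0, 1,0,4,140,0, 1,0,4,150,0, 1,0,4,150,0, 1,0,4,150,0]'
python3 - <<'E'
from h import *
p,R,s=tip()
ax=np.array([.580,.047,p[2]]);print((R.T@(ax-p)*1000).round(1),s['force'])
im,d=env.capture('wrist');np.savez('w2.npz',im=im,d=d,p=p,R=R); cv2.imwrite('pics/w2.png',im[:,:,::-1])
E
```

```text
time: 2.37
eef_pos: [0.5257, 0.0565, 0.1005]
tcp_rot: [-2.368, -2.064, 0.0]
force: [0.4, 0.1, -0.1]
grip_width: -0.0001
grip_force: 0.0
[-2.  55.1 -0. ] [ 0.41838852  0.10992255 -0.14824096]
```

View pics/w2.png

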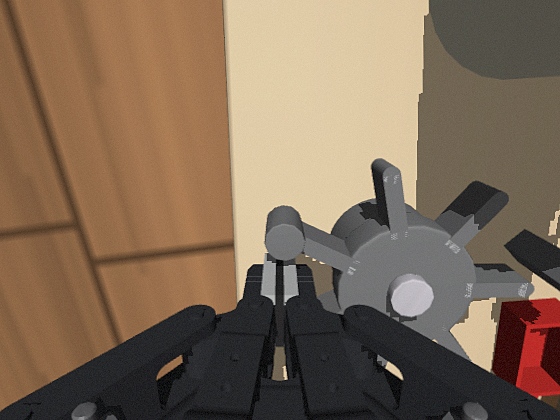

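The fingertip is down in the gap just behind the knob, which is at (285,235), and there is no contact force. Next is the first push along the arc.

```bash
python3 -m pendant '[1,3.8,0.1,0,4, 1,7.5,0.5,0,8, 1,11.2,1.2,0,12, 1,14.9,2.1,0,16, 1,18.5,3.3,0,20, 1,22,4.7,0,24, 1,25.4,6.3,0,28, 1,28.6,8.2,0,32, 1,31.7,10.3,0,36, 1,34.7,12.6,0,40, 1,37.5,15.2,0,44, 1,38.8,16.5,0,46]'
python3 - <<'E'
from h import *
p,R,s=tip()
im,d=env.capture('wrist');np.savez('w3.npz',im=im,d=d,p=p,R=R); cv2.imwrite('pics/w3.png',im[:,:,::-1])
print(np.degrees(np.arctan2(R[1,1],R[0,1])),s['force'])
E
```

```text
time: 3.42
eef_pos: [0.5492, 0.0925, 0.1022]
tcp_rot: [2.988, 0.969, 0.005]
force: [0.2, 0.3, -0.1]
grip_width: 0.0
grip_force: 0.0
-54.05364103861613 [ 0.18709095  0.27743387 -0.05326764]
```

View pics/w3.png

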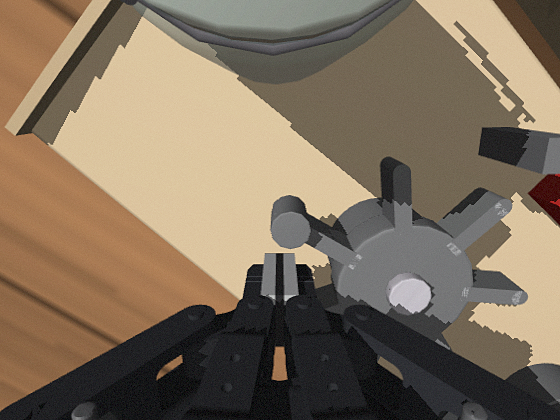

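The wheel took the first click: the knob jumped ahead of the finger, to (290,220). I'll lift, swing back and drop into the next gap.

```bash
python3 -m pendant '[1,0,0,-16,0, 1,0,0,-32,0, 1,-5.3,3,-32,-6.6, 1,-10.6,6,-32,-13.2, 1,-15.9,9,-32,-19.8, 1,-21.2,12,-32,-26.4, 1,-26.5,15,-32,-33, 1,-32,18,-32,-39.6, 1,-37,21,-32,-46, 1,-37,21,-32,-46, 1,-37,21,-32,-46, 1,-37,21,-32,-46]'
python3 - <<'E'
from h import *
p,R,s=tip()
ax=np.array([.580,.047,p[2]]);print((R.T@(ax-p)*1000).round(1),np.degrees(np.arctan2(R[1,1],R[0,1])))
im,d=env.capture('wrist');np.savez('w4.npz',im=im,d=d,p=p,R=R); cv2.imwrite('pics/w4.png',im[:,:,::-1])
E
```

```text
time: 4.47
eef_pos: [0.5307, 0.0535, 0.1331]
tcp_rot: [2.371, 2.06, 0.002]
force: [-0.8, 0.2, -0.8]
grip_width: 0.0002
grip_force: 0.0
[ 0.4 49.7  0.1] -8.015447746650608
```

View pics/w4.png

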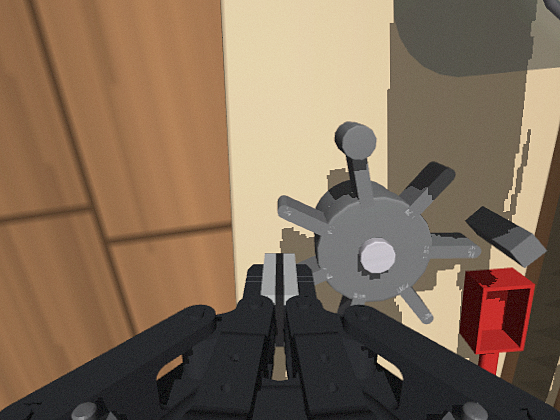

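One click is done: the knob is now at (355,140) and a plain tooth is ahead of the finger. I'll descend and push again.

```bash
python3 -m pendant '[1,0,0,10,0, 1,0,0,20,0, 1,0,0,28,0, 1,0,0,34,0, 1,0,0,34,0, 1,0,0,34,0]'
python3 -m pendant '[1,3.5,0.1,0,4, 1,7,0.5,0,8, 1,10.4,1.1,0,12, 1,13.8,1.9,0,16, 1,17.1,3,0,20, 1,20.3,4.3,0,24, 1,23.5,5.9,0,28, 1,26.5,7.6,0,32, 1,29.4,9.5,0,36, 1,32.1,11.7,0,40, 1,34.7,14,0,44, 1,36,15.3,0,46]'
python3 -m pendant '[1,0,0,0,0, 1,0,0,-16,0, 1,0,0,-32,0, 1,-5.2,2.2,-32,-6.6, 1,-10.3,4.4,-32,-13.2, 1,-15.4,6.6,-32,-19.8, 1,-20.5,8.7,-32,-26.4, 1,-25.7,11,-32,-33, 1,-31,13,-32,-39.6, 1,-36,15.3,-32,-46, 1,-36,15.3,-32,-46, 1,-36,15.3,-32,-46]'
python3 - <<'E'
from h import *
p,R,s=tip()
ax=np.array([.580,.047,p[2]]);print((R.T@(ax-p)*1000).round(1),np.degrees(np.arctan2(R[1,1],R[0,1])))
im,d=env.capture('wrist');np.savez('w5.npz',im=im,d=d,p=p,R=R); cv2.imwrite('pics/w5.png',im[:,:,::-1])
E
```

```text
time: 5.02
eef_pos: [0.5294, 0.0534, 0.0971]
tcp_rot: [-2.368, -2.062, 0.003]
force: [-0.8, -0.4, 0.4]
grip_width: 0.0
grip_force: 0.0
time: 6.02
eef_pos: [0.5511, 0.0873, 0.099]
tcp_rot: [2.988, 0.969, 0.003]
force: [0.2, -0.6, 0.1]
grip_width: -0.0001
grip_force: 0.0
time: 7.02
eef_pos: [0.5304, 0.0532, 0.1307]
tcp_rot: [2.372, 2.06, 0.001]
force: [0.1, 0.3, -0.3]
grip_width: -0.0001
grip_force: 0.0
[ 0.8 50.   0. ] -8.05526922693125
```

View pics/w5.png

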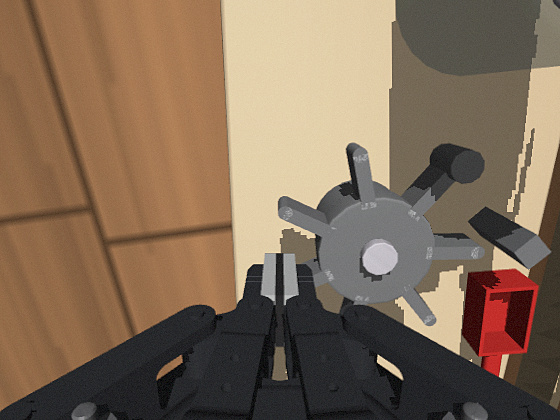

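Two clicks are done, and the knob at (460,163) is one short of the post at (510,235). I'll push the last click, then withdraw.

```bash
python3 -m pendant '[1,0,0,10,0, 1,0,0,20,0, 1,0,0,28,0, 1,0,0,32,0, 1,0,0,32,0, 1,0,0,32,0]'
python3 -m pendant '[1,3.5,0.1,0,4, 1,7,0.5,0,8, 1,10.4,1.1,0,12, 1,13.8,1.9,0,16, 1,17.1,3,0,20, 1,20.3,4.3,0,24, 1,23.5,5.9,0,28, 1,26.5,7.6,0,32, 1,29.4,9.5,0,36, 1,32.1,11.7,0,40, 1,34.7,14,0,44, 1,36,15.3,0,46]'
python3 -m pendant '[1,0,0,0,0, 1,0,0,-16,0, 1,0,0,-32,0, 1,-5.2,2.2,-50,-6.6, 1,-10.3,4.4,-70,-13.2, 1,-15.4,6.6,-90,-19.8, 1,-20.5,8.7,-110,-26.4, 1,-25.7,11,-130,-33, 1,-31,13,-140,-39.6, 1,-36,15.3,-150,-46, 1,-36,15.3,-150,-46, 1,-36,15.3,-150,-46]'
python3 - <<'E'
from h import *
p,R,s=tip()
im,d=env.capture('wrist');np.savez('w6.npz',im=im,d=d,p=p,R=R); cv2.imwrite('pics/w6.png',im[:,:,::-1])
E
```

```text
time: 7.57
eef_pos: [0.5296, 0.0534, 0.0974]
tcp_rot: [-2.368, -2.062, 0.002]
force: [0.1, -0.5, -0.2]
grip_width: 0.0
grip_force: 0.0
time: 8.57
eef_pos: [0.5512, 0.0873, 0.0991]
tcp_rot: [2.988, 0.969, 0.003]
force: [0.3, -0.3, -0.2]
grip_width: -0.0002
grip_force: 0.0
time: 9.57
eef_pos: [0.5308, 0.0532, 0.2493]
tcp_rot: [2.371, 2.059, 0.003]
force: [0.5, -0.6, -0.4]
grip_width: -0.0001
grip_force: 0.0
```

View pics/w6.png

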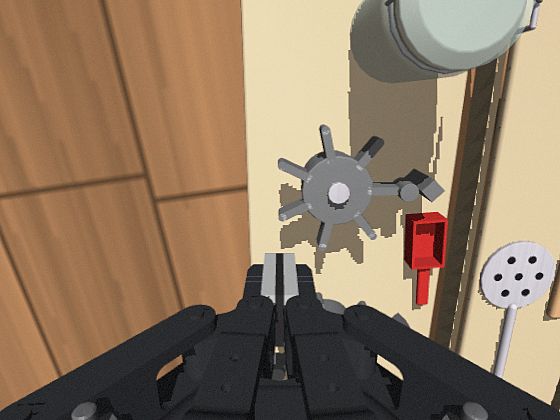

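The knob at (408,191) now rests in line with the post, and the jar and scoop are where they were. I'll draw the hand back, check that the other wheel is unchanged and hand in.

```bash
python3 -m pendant '[1,0,-35,0,0, 1,0,-70,0,0, 1,0,-105,0,0, 1,0,-140,0,0, 1,0,-170,0,0, 1,0,-170,0,0, 1,0,-170,0,0, 1,0,-170,0,0]'
python3 - <<'E'
from h import *
im,d=env.capture('top')
cv2.imwrite('pics/crop7.png',cv2.resize(im[150:240,210:390,::-1],None,fx=4.4,fy=4.4,interpolation=cv2.INTER_CUBIC))
E
```

```text
time: 10.28
eef_pos: [0.3622, 0.0768, 0.2477]
tcp_rot: [2.37, 2.063, 0.0]
force: [0.3, -0.7, 0.9]
grip_width: 0.0003
grip_force: 0.0
```

View pics/crop7.png

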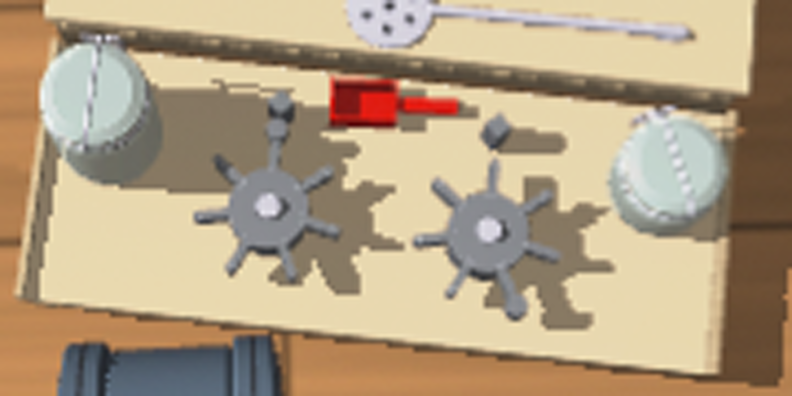

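The left knob at crop (277,130) is in line with its post at (281,105). The right wheel's knob is still at (514,306), and the jars and scoop haven't moved.

```bash
python3 -c "
from cell import env
print(env.finish_job())"
```

```text
the job is handed in; nothing more can be done
None
```

I advanced the day wheel beside the tall jar three clicks clockwise so its knobbed tab rests in line with the pointer post, left the other wheel, jars and scoop as they were, drew the hand clear and handed the job in at about 10 s of the 58 s allowed.

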